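# Hold the tripped channel's recessed reset button

### The job

The stall's light controller has three channels, and the one whose lamp shows red has tripped. Take the stylus from its wooden stand by the handle, reach its steel pin down the hole next to the red lamp and push the recessed orange reset button there down, close to the end of its travel but without forcing it, and finish while still gripping the stylus and holding that button down. Do not press the other two buttons, and leave the goods on the table where they are.

Things in the scene. Friction and masses are not known exactly. Their poses are not given: they have to be found in the camera images.
- stylus_mid (a point): Centre of the handle of the stylus (loose, 40 to 85 g, 125 mm long): round pale wooden handle, 22 mm diameter, 65 mm long, brass ring at its lower end; below it, on the same axis, a steel pin 6 mm in diameter, 60 mm long. It starts upright in the stand, pin down, handle resting on the stand's top. z runs from pin tip to handle end; this point is 92.5 mm above the tip. Grip it from above.
- stylus_tip (a point): Lower end of the stylus's steel pin (centre of its end face), 60 mm below the handle's lower end.
- stylus: The stylus as a whole; origin at the pin's tip, z along the tool towards the handle.
- stand: Fixed dark wooden block, 70 x 70 mm and 75 mm high, with one central vertical hole of 11 mm diameter and 68 mm depth in which the stylus's pin stands loosely. Origin at the centre of its underside. Lift the stylus straight up by at least 65 mm to clear it.
- controller: Fixed pale grey box with a black foot, 110 (its x) x 220 (its y) x 60 mm high, turned up to 20 degrees. Origin: centre of its underside. In its flat top are three vertical holes, 16 mm diameter, with dark collars, at x = -20 mm and y = +60 (a), 0 (b), -60 mm (c); a lamp stands 45 mm behind each, at x = +25 mm. No finger fits in the holes. Low loose goods lie beside it.
- mouth_a (a point): Centre of the mouth of hole a, level with the controller's flat top. The face of its orange button (14 mm diameter) lies 24 mm below this point when up and 32 mm below when fully down.
- mouth_b (a point): Centre of the mouth of hole b, level with the controller's flat top. The face of its orange button (14 mm diameter) lies 24 mm below this point when up and 32 mm below when fully down.
- mouth_c (a point): Centre of the mouth of hole c, level with the controller's flat top. The face of its orange button (14 mm diameter) lies 24 mm below this point when up and 32 mm below when fully down.
- reset_a (a joint): How far the button in hole a is pressed: 0 up, 0.008 m fully down. A spring pushes it back: about 1.5 N to start moving, 6 N at full travel.
- reset_b (a joint): How far the button in hole b is pressed: 0 up, 0.008 m fully down. A spring pushes it back: about 1.5 N to start moving, 6 N at full travel.
- reset_c (a joint): How far the button in hole c is pressed: 0 up, 0.008 m fully down. A spring pushes it back: about 1.5 N to start moving, 6 N at full travel.
- red_lamp (a point): Top of the red lamp (dome of 16 mm diameter on a 20 mm steel rim, 12.5 mm high, on the controller's top). It stands behind the tripped channel's hole, 45 mm from it; which of the three changes from start to start.
- green_lamp1 (a point): Top of one green lamp, of the same shape; its channel is in order and must not be pressed.
- green_lamp2 (a point): Top of the other green lamp; likewise.
- bracelet: Loose ring of black beads, 68 mm outside, 10 mm high; to be left alone. Origin at the centre of its underside.
- bracelet2: Loose ring of brown wooden beads, 68 mm outside, 10 mm high; to be left alone.
- spool: Loose turned wooden spool, 36 mm diameter, 44 mm high; to be left alone.
- whistle: Loose rounded brown wooden whistle, 62 x 36 x 26 mm; to be left alone.
- bowl: Loose wooden bowl, 110 mm diameter, 45 mm high; to be left alone.
- cup: Loose grey mug, 72 mm diameter, 75 mm high; to be left alone.
Not all that is in view belongs to the job. Of the things shaped like the stylus, the wooden one is meant.

How it is judged:
By the outcome, as a careful person would: the job done as asked, in the order asked, and still so for the second after the job is handed in, while the arm keeps its last pose, push and grip.
It also fails if it takes over 43 s, if anything falls off the work surface, if the arm or the gripper's body presses on something with over 40 N, if the wrist force passes 120 N, or if a joint passes its speed limit or range.

### The arm

A 7-joint arm with a two-finger parallel gripper is mounted at the origin on the work surface. World frame = base frame: x ahead of the robot, y to its left, z up, the work surface at z = 0. Lengths are in m, angles in rad, forces in N, time in s.
With the tool pointing down it reaches from about 0.35 to 0.9 m from the base axis. Payload 8.1 kg.
Tool frame: the origin (TCP) lies at the very end of the fingers, on their centre line; the grasp point (between the pads) lies 19 mm behind it; z points along the fingers, x is the direction in which the jaws open and shut, and the axes are right-handed (so a half turn about z gives the same grasp; the last joint's range is limited). The gripper opens to 85 mm and grips with 20 to 120 N. Pads are 22 mm wide; open, the fingers measure 114 mm over their backs; the gripper's body (76 mm by 85 mm) begins 54 mm behind the grasp point. The pads swing forward as they close: fully open they stand 13 mm farther back than shut.
Start: joints at [-1.284, 0.434, 0.025, 1.573, -0.012, 1.134, -0.075], TCP at [0.238, 0.578, 0.231] pointing down, gripper open.
Joint ranges: [-2.62, 2.62], [-0.44, 2.09], [-1.27, 1.32], [0.08, 2.57], [-1.32, 4.46], [0.12, 2], [-2.74, 2.74]. Speed limits (rad/s): [2.22, 2.22, 3.01, 3.01, 3.14, 3.14, 3.14].

### API

Orientations are given as a unit quaternion [w, x, y, z].
In Python, from workcell import monitor, imaging, manip gives the robot as it stands. The module is installed in compiled form; this text tells all that it offers.
- The arm moves only by the shell command python3 -m pendant 'ROWS'. ROWS is JSON, a list that holds one entry, the list of rows, each a list of 7 numbers: the shift along the tool's x, y, z in units of 25 mm (1.0 is 25 mm), then the turn, a rotation vector about the tool's x, y, z in units of 6 degrees (1.0 is 6 degrees), then the closure, from 0 (fully open) to 1 (shut). A call has 1 to 12 rows; each row shifts and turns the commanded pose from where the row before left it, along the tool's axes as they then stand; what a row does not reach is not made up. A row lasts 1/12 s, in which the tool goes at most 41.7 mm and 7.16 degrees, less where a joint would pass 70% of its speed; a pose out of reach is approached as far as the arm can. A call is refused whole if a number of a shift passes 1 or a number of a turn 1, either way. A call with a gripper value outside its range is refused whole. The fingers move at their own pace and stop on an object; the grip force is fixed at half the most. Time passes only in rows, so rows that do not move let the fingers close. It gives the time, the measured TCP pose, the force and the opening at its end, in the units of the state.
- monitor.sense(): the state, without advancing time (a new reading comes with each control period).
- imaging.grab_frame(name): name is "side" or "top" or "wrist"; returns a dict with "img" (384x512x3 uint8, blue, green, red), "vertical_fov" (degrees; the focal length in pixels is half the picture's height over the tangent of half this angle, whatever the lens; pixels are square), "cx", "cy" (the principal point, pixels), "camera_from_world" (4x4, takes a point from world to camera coordinates). Camera axes: x right, y down, z forward; pixel columns grow to the right and rows downward; lengths in m; the calibration is good to about 2 mm. The wrist camera is an equidistant fisheye: a pixel r from the principal point sees the ray r / f radians off the axis. A picture is of the moment at which its call begins. There is no depth.
- manip.job_done(): hands the job in, once; it reports no verdict.
The state is a dict: "time": time; "joint_pos": joint angles; "dq": joint speeds; "tau": joint torques, N m; "ee_pos": TCP position; "orientation": TCP orientation; "contact_force": force on the tool from outside, world axes, zero at the start; "wrist_torque": the same for the moment, N m; "gripper_width": finger opening in m.
Only numpy, scipy, OpenCV 4.12 (cv2) and the standard library are available. Lean on these libraries where they do the work, as an engineer would, in place of code of your own. Each camera call takes 0.05 s, during which the arm holds its last target.

## Working session

There is one attempt and no reset: what is moved stays moved. The work goes in short steps, Python scripts to look and compute and a shell command to move; the robot and the scene stay as the last step left them, time stands still between calls to the robot, and variables do not carry over. Pictures are saved under pics/ and viewed, and the job is handed in when it is done.

```bash
mkdir -p pics
cat > h.py <<'E'
import numpy as np, cv2
from workcell import monitor, imaging, manip
def grab(n,tag):
    f=imaging.grab_frame(n); cv2.imwrite(f'pics/{tag}.png',f['img']); np.savez(f'pics/{tag}.npz',fov=f['vertical_fov'],c=[f['cx'],f['cy']],T=f['camera_from_world'],n=n); return f
def crop(tag,u0,v0,u1,v1,s,out):
    im=cv2.imread(f'pics/{tag}.png')[v0:v1,u0:u1]; cv2.imwrite(f'pics/{out}.png',cv2.resize(im,None,fx=s,fy=s,interpolation=cv2.INTER_CUBIC))
def ray(tag,u,v):
    d=np.load(f'pics/{tag}.npz'); f=192/np.tan(np.radians(float(d['fov']))/2); x=u-d['c'][0];y=v-d['c'][1]
    if str(d['n'])=='wrist':
        r=np.hypot(x,y);t=r/f; k=np.sin(t)/r if r>0 else 0; q=np.array([x*k,y*k,np.cos(t)])
    else: q=np.array([x/f,y/f,1.])
    T=d['T'];R=T[:3,:3]; q=R.T@q; return -R.T@T[:3,3], q/np.linalg.norm(q)
def atz(tag,u,v,z):
    o,q=ray(tag,u,v); return o+q*(z-o[2])/q[2]
def tri(*obs):
    A=np.zeros((3,3));b=np.zeros(3);L=[]
    for o,q in (ray(*x) for x in obs):
        P=np.eye(3)-np.outer(q,q);A+=P;b+=P@o;L.append((o,P))
    p=np.linalg.solve(A,b); return p,[float(np.linalg.norm(P@(p-o))) for o,P in L]
def proj(tag,p):
    d=np.load(f'pics/{tag}.npz'); f=192/np.tan(np.radians(float(d['fov']))/2); q=d['T'][:3,:3]@np.array(p)+d['T'][:3,3]
    if str(d['n'])=='wrist':
        r=np.hypot(q[0],q[1]);t=np.arctan2(r,q[2]); return d['c']+q[:2]/r*t*f
    return d['c']+q[:2]/q[2]*f
E
python3 - <<'E'
from h import *
print(monitor.sense())
for n in('side','top','wrist'): 
    f=grab(n,n+'0'); print(n,f['vertical_fov'],f['cx'],f['cy'],np.round(f['camera_from_world'],3).tolist())
E
```

```text
{'time': 0.0, 'joint_pos': array([-1.28361786,  0.43523009,  0.02502343,  1.57408466, -0.01163339,
        1.13401735, -0.07511082]), 'dq': array([-0.00056851,  0.00020043,  0.00080598,  0.00039314, -0.00024645,
       -0.0026942 , -0.00100087]), 'tau': array([ 2.35839934e-04, -6.70469999e+01,  1.02566455e+00, -3.16208017e+01,
        1.57386315e-02,  1.24435857e-02,  1.12967871e-05]), 'ee_pos': array([0.23736713, 0.57762486, 0.23052695]), 'orientation': array([ 4.98373541e-04,  8.30696247e-01,  5.56725345e-01, -6.21793698e-04]), 'contact_force': array([-0.39665547,  0.09727308,  0.74350303]), 'wrist_torque': array([0.00668856, 0.04744368, 0.00150606]), 'gripper_width': 0.08504337839587403}
side 50.41056723038772 256.868043888541 191.3482407095561 [[-0.944, -0.329, 0.005, 0.507], [-0.186, 0.52, -0.834, 0.165], [0.271, -0.788, -0.552, 1.004], [0.0, 0.0, 0.0, 1.0]]
top 44.20343529678094 259.2659634884517 194.21218811518932 [[-0.01, -1.0, 0.002, -0.015], [-0.999, 0.009, -0.043, 0.529], [0.043, -0.002, -0.999, 1.416], [0.0, 0.0, 0.0, 1.0]]
wrist 65.70646984690485 258.37267503350097 192.2287845489945 [[0.38, 0.925, -0.001, -0.624], [0.882, -0.362, 0.302, -0.039], [0.278, -0.116, -0.953, 0.38], [0.0, 0.0, 0.0, 1.0]]
```

View pics/top0.png

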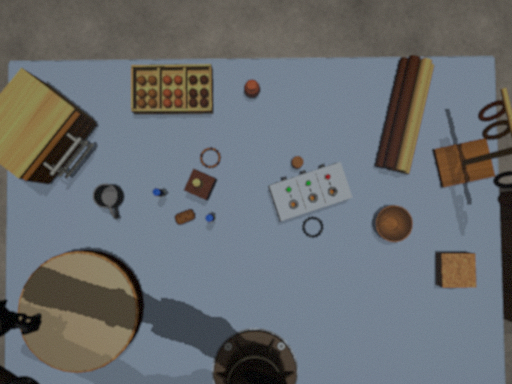

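View pics/side0.png

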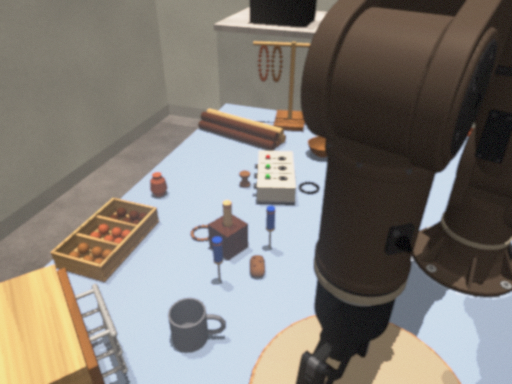

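View pics/wrist0.png

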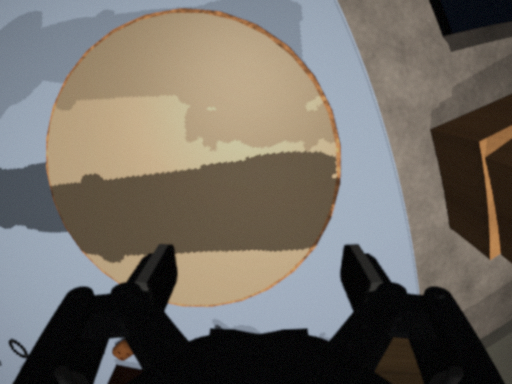

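The stylus-shaped things in the top view are blue-handled ones at (160,192) and (211,217), and a pale wooden one in the dark stand at (197,183). The wooden one is the one meant. The red lamp is at about (327,177). I'll confirm both in enlarged crops.

Run:
```python
from h import *
crop('top0',140,150,240,240,6,'c1'); crop('top0',262,150,362,230,7,'c2'); crop('side0',180,180,300,280,6,'c3'); crop('side0',235,140,335,215,7,'c4')
```

```text
(no output)
```

View pics/c1.png

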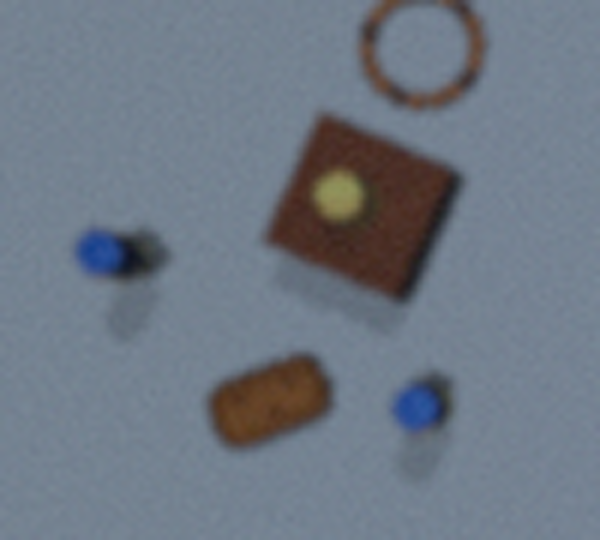

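View pics/c2.png

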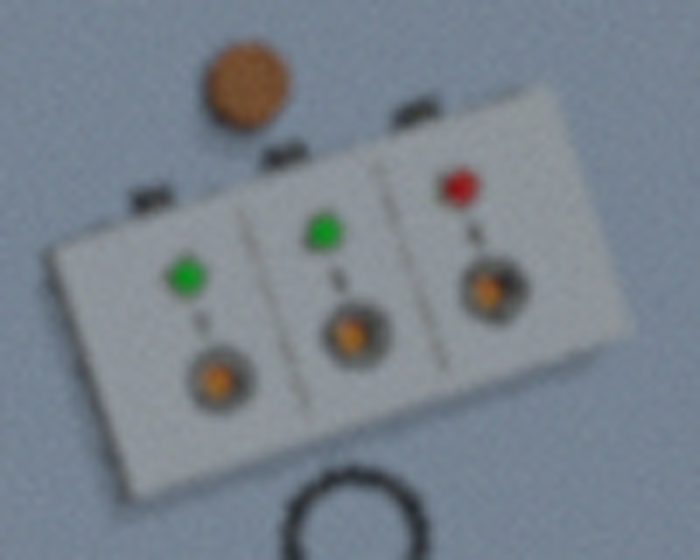

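View pics/c3.png

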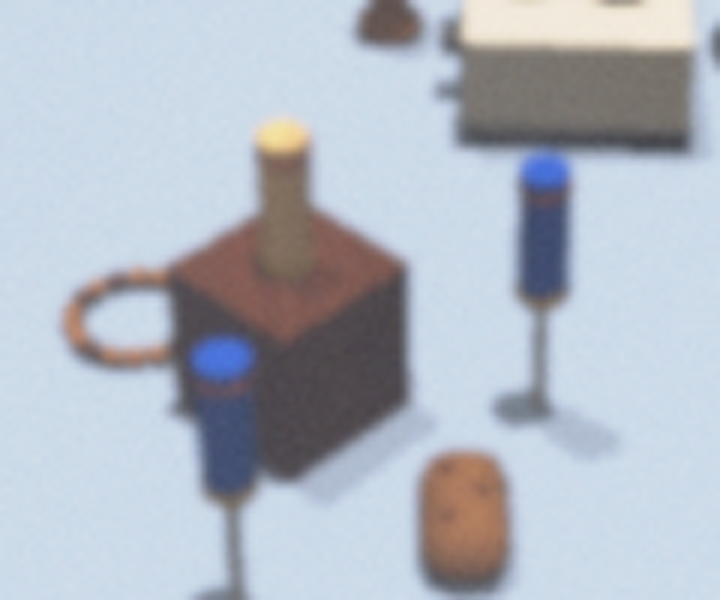

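View pics/c4.png

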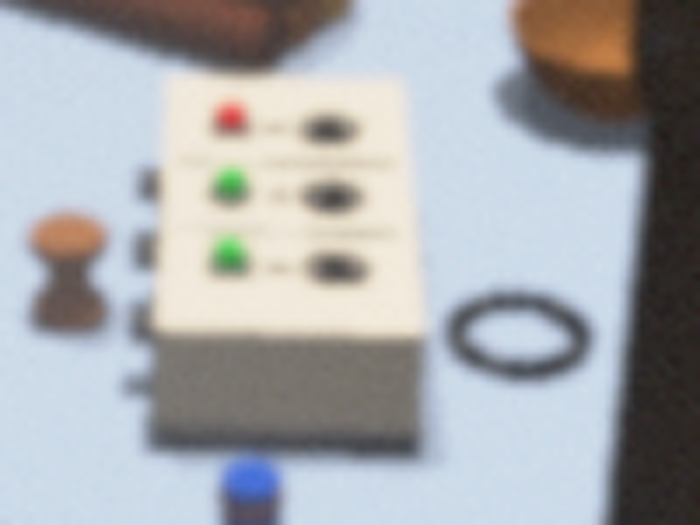

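The crops confirm it. The pale wooden handle is in the stand, with its top at (196.1,181.9) in the top view and (226.8,202.2) in the side view. The red lamp is at the right-hand end (327,176), beside the hole at (332.3,191) in the top view.

Run:
```python
from h import *
np.set_printoptions(precision=4,suppress=True)
print('stylus top',tri(('top0',196.1,181.9),('side0',226.8,202.2)), atz('top0',196.1,181.9,.14),atz('side0',226.8,202.2,.14))
for n,t,s in(('a',(293.1,203.9),(282.6,177.9)),('b',(312.3,197.4),(282,167.7)),('c',(332.3,191),(281.6,158))):
    print(n,tri(('top0',*t),('side0',*s)),atz('top0',*t,.06),atz('side0',*s,.06))
print('red',tri(('top0',327.2,176.2),('side0',267.5,156)))
# stand top corners (top view)
for u,v in((324,115),(460,178),(406,300),(267,240)): print(atz('top0',140+u/6-.4,150+v/6-.4,.075))
for u,v in((102,251),(420,406)): print('blue',atz('top0',140+u/6-.4,150+v/6-.4,.13))
for u,v in((222,357),(545,170)): print('blue side',atz('side0',180+u/6-.4,180+v/6-.4,.125))
from scipy.spatial.transform import Rotation as R
q=monitor.sense()['orientation'];print(R.from_quat(q,scalar_first=True).as_matrix())
```

```text
stylus top (array([0.5592, 0.1535, 0.1382]), [0.0002618234021631336, 0.0002618234021630449]) [0.5593 0.1533 0.14  ] [0.5578 0.1558 0.14  ]
a (array([ 0.4981, -0.1185,  0.06  ]), [0.00015557414340678096, 0.0001555741434068082]) [ 0.498  -0.1185  0.06  ] [ 0.4983 -0.1184  0.06  ]
b (array([ 0.5165, -0.1747,  0.0602]), [7.117313488033393e-05, 7.117313488029604e-05]) [ 0.5164 -0.1748  0.06  ] [ 0.5166 -0.175   0.06  ]
c (array([ 0.5347, -0.2333,  0.0601]), [0.0002134139519708723, 0.00021341395197078662]) [ 0.5345 -0.2334  0.06  ] [ 0.535  -0.2335  0.06  ]
red (array([ 0.5774, -0.2181,  0.0673]), [7.580313828553727e-08, 7.580313816437932e-08])
[0.6019 0.1689 0.075 ]
[0.5709 0.1036 0.075 ]
[0.5124 0.1299 0.075 ]
[0.5419 0.1965 0.075 ]
blue [0.5346 0.264  0.13  ]
blue [0.4618 0.1177 0.13  ]
blue side [0.5342 0.2696 0.125 ]
blue side [0.4606 0.1234 0.125 ]
[[ 0.3801  0.9249 -0.0004]
 [ 0.9249 -0.3801 -0.0012]
 [-0.0012  0.0001 -1.    ]]
```

Heights agree: the handle top is at 0.138 (expected 0.14), the mouths at 0.060, and the hole pitch is about 60 mm. Next I work out the move to above the stylus.

```bash
cat >> h.py <<'E'
from scipy.spatial.transform import Rotation as Rn
def delta(p):
    s=monitor.sense(); M=Rn.from_quat(s['orientation'],scalar_first=True).as_matrix()
    d=M.T@(np.array(p)-s['ee_pos'])/.025
    t=(Rn.from_matrix(M).inv()*Rn.from_matrix(np.column_stack([[.3801,.9249,0],[.9249,-.3801,0],[0,0,-1.]]))).as_rotvec(degrees=True)/6
    print('t',round(s['time'],2),'ee',s['ee_pos'].round(4),'w',round(s['gripper_width'],4),'F',s['contact_force'].round(2),'d',d.round(3),'turn',t.round(3))
E
python3 -c "
from h import *
delta([.559,.1538,.2305])"
```

```text
t 0.15 ee [0.2374 0.5777 0.2307] w 0.0851 F [ 0.26 -0.62 -0.57] d [-10.795  18.343   0.024] turn [ 0.001  0.012 -0.   ]
```

```bash
python3 -m pendant '[[[-0.45,0.76,0,0,0,0,0],[-0.45,0.76,0,0,0,0,0],[-0.45,0.76,0,0,0,0,0],[-0.45,0.76,0,0,0,0,0],[-0.45,0.76,0,0,0,0,0],[-0.45,0.76,0,0,0,0,0],[-0.45,0.76,0,0,0,0,0],[-0.45,0.76,0,0,0,0,0],[-0.45,0.76,0,0,0,0,0],[-0.45,0.76,0,0,0,0,0],[-0.45,0.76,0,0,0,0,0],[-0.45,0.76,0,0,0,0,0]]]'
python3 -m pendant '[[[-0.45,0.76,0,0,0,0,0],[-0.45,0.76,0,0,0,0,0],[-0.45,0.76,0,0,0,0,0],[-0.45,0.76,0,0,0,0,0],[-0.45,0.76,0,0,0,0,0],[-0.45,0.76,0,0,0,0,0],[-0.45,0.76,0,0,0,0,0],[-0.45,0.76,0,0,0,0,0],[-0.45,0.76,0,0,0,0,0],[-0.4,0.7,0,0,0,0,0],[-0.4,0.7,0,0,0,0,0],[0,0,0,0,0,0,0]]]'
python3 -c "
from h import *
delta([.559,.1538,.2305]); grab('wrist','wrist1');grab('side','side1')"
```

```text
time: 1.15
ee_pos: [0.3975, 0.3655, 0.2312]
orientation: [0.0, 0.831, 0.557, -0.0]
contact_force: [0.8, 0.2, -0.6]
gripper_width: 0.0852
time: 2.15
ee_pos: [0.5438, 0.1716, 0.2312]
orientation: [0.001, 0.832, 0.554, -0.0]
contact_force: [-0.2, 0.1, -0.2]
gripper_width: 0.0855
t 2.15 ee [0.5438 0.1716 0.2312] w 0.0855 F [-0.19  0.09 -0.23] d [-0.422  0.834  0.03 ] turn [ 0.018  0.016 -0.052]
```

View pics/wrist1.png

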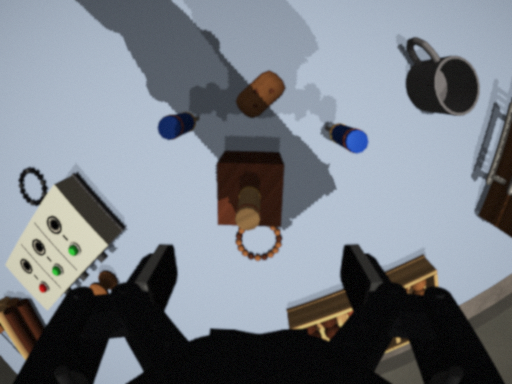

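View pics/side1.png

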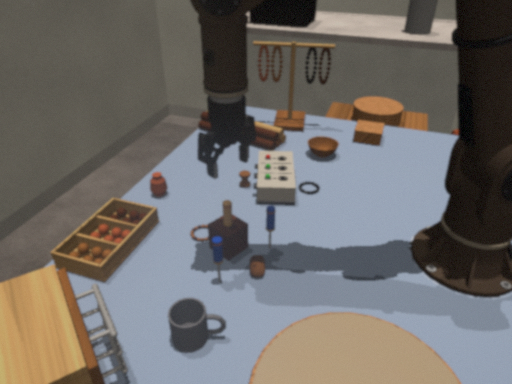

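```bash
python3 -c "
from h import *
print(proj('wrist1',[.559,.1538,.139]),proj('wrist1',[.559,.1538,.075]),proj('side1',[.5438,.1716,.2312]),proj('side1',[.559,.1538,.139]),proj('wrist1',[.5438,.1716,.2312]))
crop('wrist1',200,140,300,270,5,'c5');crop('wrist1',0,170,130,310,4,'c6')"
```

```text
[246.71038618 218.72987236] [249.04363304 195.3217299 ] [228.4587042  173.07176112] [226.68279503 201.98891838] [259.16497537 248.85532669]
```

View pics/c5.png

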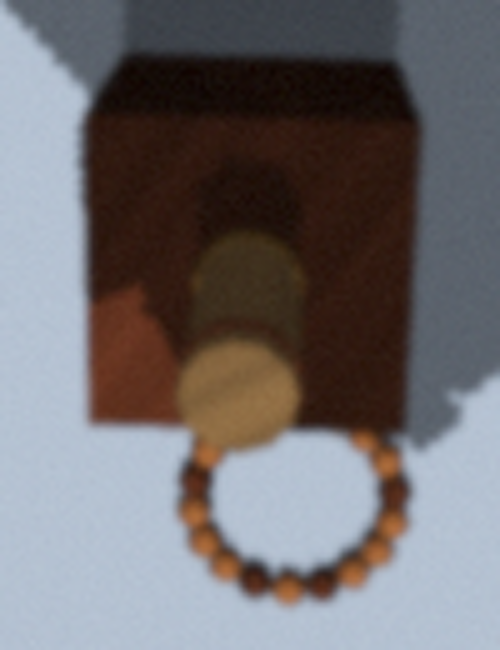

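View pics/c6.png

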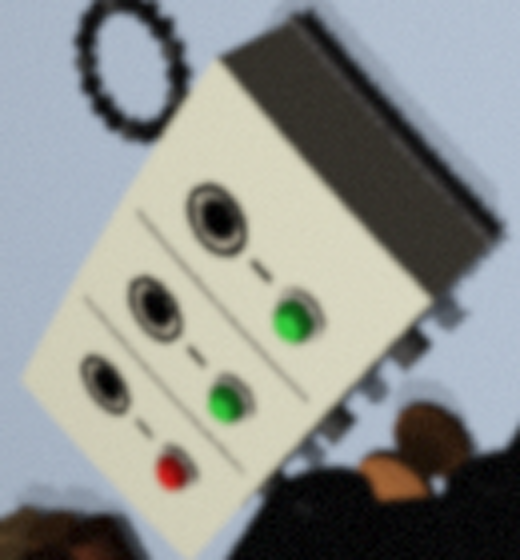

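The wrist view has the handle top at (247.4,218.4) against a prediction of (246.7,218.7), so the position is confirmed within about 1 mm. Now I centre over it.

```bash
python3 -m pendant '[[[-0.21,0.41,0,0,0,-0.05,0],[-0.21,0.42,0,0,0,0,0],[0,0,0,0,0,0,0],[0,0,0,0,0,0,0],[0,0,0,0,0,0,0]]]'
python3 -c "
from h import *
delta([.559,.1536,.092]); grab('wrist','wrist2');
print(tri(('wrist1',247.4,218.4),('top0',196.1,181.9),('side0',226.8,202.2)),proj('wrist2',[.559,.1538,.139]))
crop('wrist2',180,160,340,280,5,'c7')"
```

```text
time: 2.67
ee_pos: [0.5564, 0.1592, 0.2312]
orientation: [-0.0, 0.829, 0.559, -0.0]
contact_force: [0.6, 1.0, 0.4]
gripper_width: 0.0854
t 2.67 ee [0.5564 0.1592 0.2312] w 0.0854 F [0.55 1.01 0.44] d [-0.171  0.184  5.568] turn [-0.005 -0.001  0.054]
(array([0.55915609, 0.15381619, 0.13822865]), [0.0004987083026108347, 0.000366829763384104, 0.0004131719617396595]) [253.9821411  200.94041182]
```

View pics/c7.png

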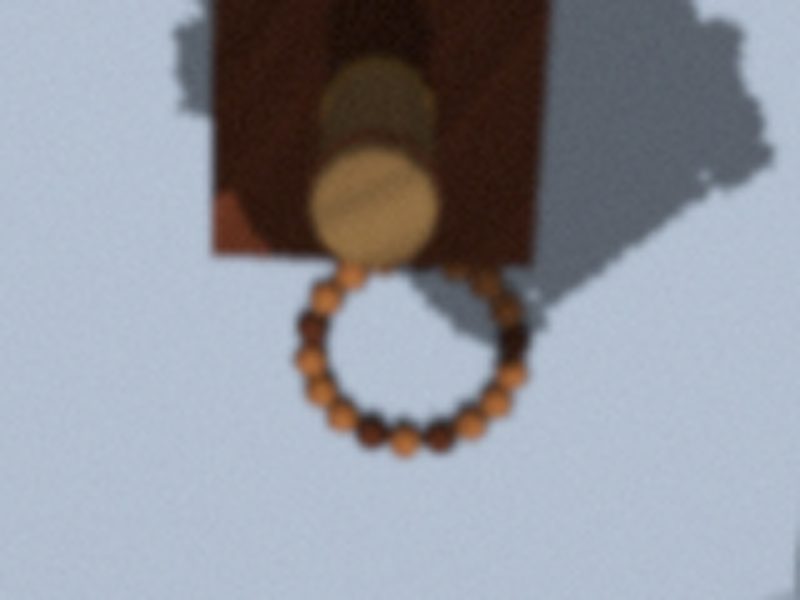

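Handle top measured at (254.6,200.6) against a prediction of (254.0,200.9). I correct the rest of the offset and go down part-way.

```bash
python3 -m pendant '[[[-0.17,0.18,0,0,0,0.05,0],[0,0,0.5,0,0,0,0],[0,0,0.6,0,0,0,0],[0,0,0.6,0,0,0,0],[0,0,0.5,0,0,0,0],[0,0,0,0,0,0,0],[0,0,0,0,0,0,0]]]'
python3 -c "
from h import *
delta([.5591,.1538,.092])"
```

```text
time: 3.3
ee_pos: [0.559, 0.1528, 0.1761]
orientation: [-0.0, 0.831, 0.557, -0.001]
contact_force: [-0.1, 0.6, 0.8]
gripper_width: 0.0851
t 3.3 ee [0.559  0.1528 0.1761] w 0.0851 F [-0.06  0.61  0.77] d [ 0.041 -0.009  3.363] turn [-0.009  0.008 -0.   ]
```

```bash
python3 -m pendant '[[[0.04,0,0.5,0,0,0,0],[0,0,0.5,0,0,0,0],[0,0,0.5,0,0,0,0],[0,0,0.5,0,0,0,0],[0,0,0.5,0,0,0,0],[0,0,0.5,0,0,0,0],[0,0,0.36,0,0,0,0],[0,0,0,0,0,0,0],[0,0,0,0,0,0,0]]]'
python3 -c "
from h import *
delta([.5591,.1538,.092]); grab('wrist','wrist3')"
```

```text
time: 4.05
ee_pos: [0.56, 0.1539, 0.0928]
orientation: [0.0, 0.831, 0.557, 0.0]
contact_force: [-0.2, 0.4, 0.3]
gripper_width: 0.0852
t 4.05 ee [0.56   0.1539 0.0928] w 0.0852 F [-0.17  0.41  0.27] d [-0.02  -0.032  0.031] turn [ 0.002 -0.001  0.   ]
```

View pics/wrist3.png

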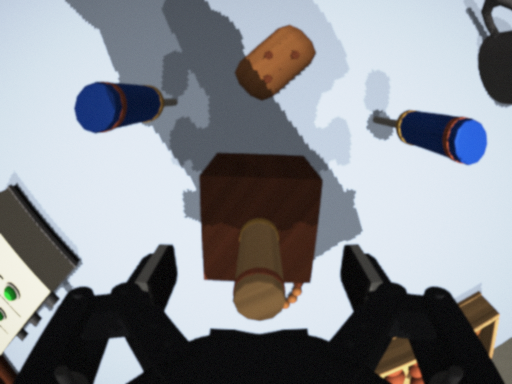

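The handle, with its top at (260,300), sits midway between the fingers (165 and 350), so I close.

```bash
python3 -m pendant '[[[0,0,0,0,0,0,0.5],[0,0,0,0,0,0,0.7],[0,0,0,0,0,0,1],[0,0,0,0,0,0,1],[0,0,0,0,0,0,1],[0,0,0,0,0,0,1],[0,0,0,0,0,0,1],[0,0,0,0,0,0,1],[0,0,0,0,0,0,1],[0,0,0,0,0,0,1]]]'
python3 -c "
from h import *
delta([.5591,.1538,.092]); grab('wrist','wrist4')"
```

```text
time: 4.93
ee_pos: [0.5599, 0.1539, 0.0926]
orientation: [-0.0, 0.831, 0.557, 0.0]
contact_force: [-1.0, 0.9, 5.3]
gripper_width: 0.0205
t 4.93 ee [0.5599 0.1539 0.0926] w 0.0205 F [-0.96  0.88  5.34] d [-0.017 -0.028  0.025] turn [ 0.002 -0.003 -0.   ]
```

View pics/wrist4.png

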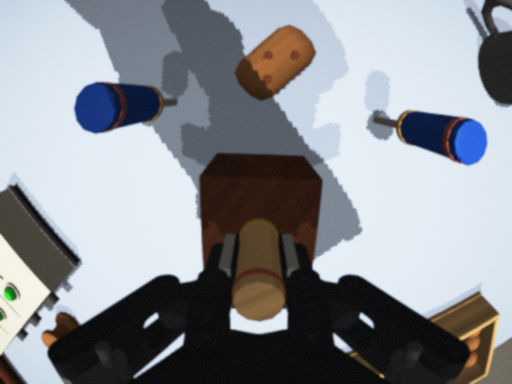

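Gripped: opening 20.5 mm on the 22 mm handle. I lift straight up.

```bash
python3 -m pendant '[[[0,0,-0.2,0,0,0,1],[0,0,-0.4,0,0,0,1],[0,0,-0.5,0,0,0,1],[0,0,-0.5,0,0,0,1],[0,0,-0.5,0,0,0,1],[0,0,-0.5,0,0,0,1],[0,0,-0.5,0,0,0,1],[0,0,-0.5,0,0,0,1],[0,0,-0.3,0,0,0,1],[0,0,0,0,0,0,1],[0,0,0,0,0,0,1]]]'
python3 -c "
from h import *
delta([.5347,-.2333,.190]); grab('wrist','wrist5');grab('side','side5');grab('top','top5');crop('side5',170,120,290,280,4,'c8')"
```

```text
time: 5.9
ee_pos: [0.5599, 0.1539, 0.1901]
orientation: [0.0, 0.831, 0.557, 0.0]
contact_force: [-0.7, -0.6, -0.5]
gripper_width: 0.0207
t 5.9 ee [0.5599 0.1539 0.1901] w 0.0207 F [-0.7  -0.6  -0.49] d [-1.4709e+01  4.9560e+00 -2.0000e-03] turn [ 0.005 -0.005  0.   ]
```

View pics/wrist5.png

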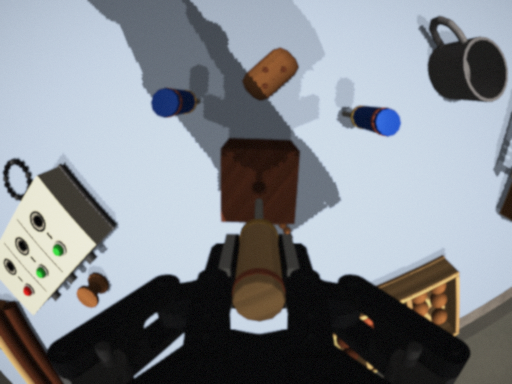

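View pics/c8.png

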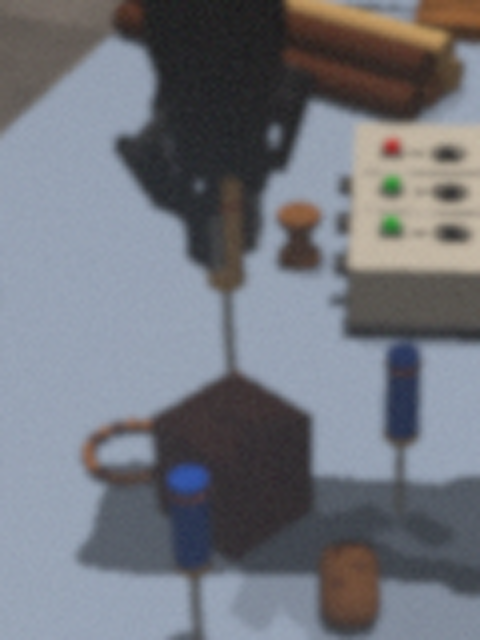

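The stylus is out of the stand and hangs straight. I carry it toward the red channel's hole (c), slowing before it.

```bash
python3 -m pendant '[[[-0.3,0.1,0,0,0,0,1],[-0.6,0.2,0,0,0,0,1],[-0.66,0.22,0,0,0,0,1],[-0.66,0.22,0,0,0,0,1],[-0.66,0.22,0,0,0,0,1],[-0.66,0.22,0,0,0,0,1],[-0.66,0.22,0,0,0,0,1],[-0.66,0.22,0,0,0,0,1],[-0.66,0.22,0,0,0,0,1],[-0.66,0.22,0,0,0,0,1],[-0.66,0.22,0,0,0,0,1],[-0.66,0.22,0,0,0,0,1]]]'
python3 -m pendant '[[[-0.66,0.22,0,0,0,0,1],[-0.66,0.22,0,0,0,0,1],[-0.66,0.22,0,0,0,0,1],[-0.66,0.22,0,0,0,0,1],[-0.66,0.22,0,0,0,0,1],[-0.66,0.22,0,0,0,0,1],[-0.66,0.22,0,0,0,0,1],[-0.66,0.22,0,0,0,0,1],[-0.66,0.22,0,0,0,0,1],[-0.5,0.2,0,0,0,0,1],[-0.3,0.1,0,0,0,0,1],[0,0,0,0,0,0,1]]]'
python3 -c "
from h import *
delta([.5347,-.2333,.190]); "
```

```text
time: 7.05
ee_pos: [0.5457, -0.0449, 0.1893]
orientation: [-0.0, 0.831, 0.557, -0.0]
contact_force: [-0.3, 0.1, -0.7]
gripper_width: 0.0207
time: 8.05
ee_pos: [0.534, -0.2233, 0.1895]
orientation: [0.0, 0.832, 0.555, -0.001]
contact_force: [-0.4, -0.2, -0.9]
gripper_width: 0.0209
t 8.05 ee [ 0.534  -0.2233  0.1895] w 0.0209 F [-0.37 -0.21 -0.91] d [-0.359  0.179 -0.021] turn [-0.004  0.011 -0.03 ]
```

```bash
python3 -m pendant '[[[-0.18,0.09,0,0,0,-0.03,1],[-0.18,0.09,0,0,0,0,1],[0,0,0,0,0,0,1],[0,0,0,0,0,0,1],[0,0,0,0,0,0,1],[0,0,0,0,0,0,1]]]'
python3 -c "
from h import *
delta([.5347,-.2333,.190]); grab('wrist','wrist6');grab('side','side6');grab('top','top6');crop('side6',220,90,340,210,5,'c9');crop('wrist6',180,140,340,340,4,'c10')
for t in('side6','wrist6','top6'): print(t,proj(t,[.5347,-.2333,.1125]),proj(t,[.5347,-.2333,.06]),proj(t,[.5347,-.2333,.1725]))
"
```

```text
time: 8.55
ee_pos: [0.5359, -0.2303, 0.1898]
orientation: [-0.0, 0.83, 0.558, 0.0]
contact_force: [0.5, 0.3, -0.3]
gripper_width: 0.0207
t 8.55 ee [ 0.5359 -0.2303  0.1898] w 0.0207 F [ 0.49  0.34 -0.34] d [-0.129  0.002 -0.008] turn [-0.001 -0.003  0.038]
side6 [282.32297551 143.23624367] [281.66922624 158.04759744] [283.10764834 125.45868364]
wrist6 [254.71767932 201.83344635] [255.34558605 183.53526266] [253.59433041 235.20142355]
top6 [335.18247621 190.01303853] [332.26099214 190.93989919] [338.81744418 188.85982025]
```

View pics/c9.png

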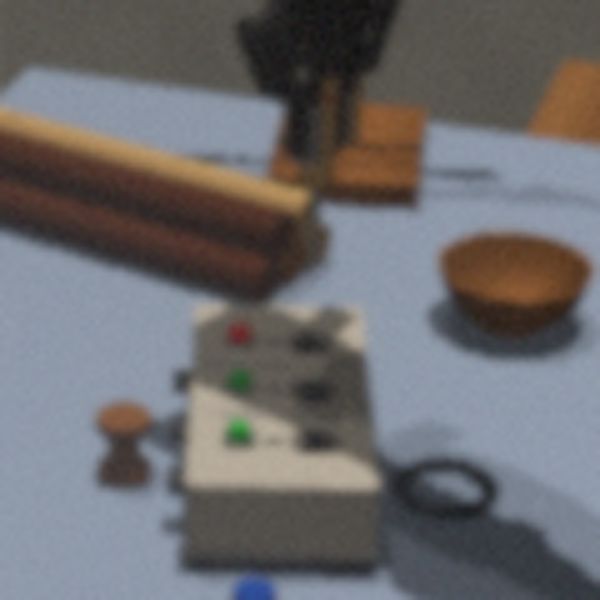

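View pics/c10.png

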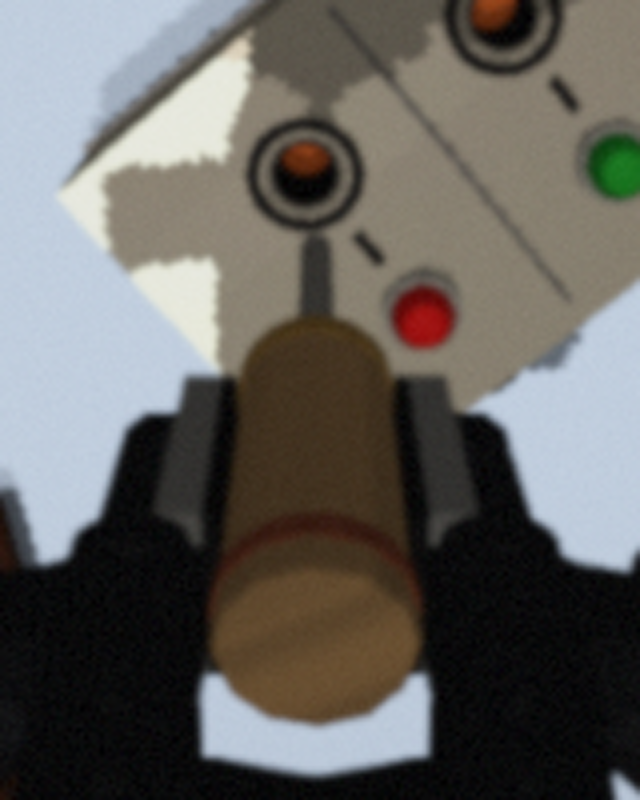

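```bash
python3 -c "
from h import *
np.set_printoptions(precision=4,suppress=True)
print(proj('wrist6',[.5359,-.2303,.1122]))
m=atz('wrist6',256.0,182.7,.06);t=atz('wrist6',258.6,200,.1122);print(m,t, tri(('wrist6',256,182.7),('top0',332.3,191),('side0',281.6,158)))
# handle end centre (316,645)/4, pin top
print(atz('wrist6',180+316/4-.4,140+645/4-.4,.1122+.125))
M=Rn.from_quat(monitor.sense()['orientation'],scalar_first=True).as_matrix()
print((M.T@(m-t)/.025))
"
```

```text
[258.8345 201.6839]
[ 0.5342 -0.2324  0.06  ] [ 0.5345 -0.2299  0.1122] (array([ 0.5345, -0.2328,  0.0604]), [0.0005937091154041604, 0.0005122180185338323, 0.0003350988655740812])
[ 0.5343 -0.23    0.2372]
[-0.0972  0.0236  2.088 ]
```

Tip (258.6,200) and mouth (256,182.7) in the wrist view agree with the computed positions. Tip and handle end share the same x and y, so the stylus is upright. The remaining offset is about −0.1 in tool x. I correct it and go down to just above the mouth.

```bash
python3 -m pendant '[[[-0.11,0.01,0,0,0,0.03,1],[0,0,0.3,0,0,0,1],[0,0,0.4,0,0,0,1],[0,0,0.4,0,0,0,1],[0,0,0.4,0,0,0,1],[0,0,0.3,0,0,0,1],[0,0,0,0,0,0,1],[0,0,0,0,0,0,1],[0,0,0,0,0,0,1]]]'
python3 -c "
from h import *
delta([.5345,-.2328,.1061]); grab('wrist','wrist7');grab('side','side7');crop('side7',235,110,335,190,7,'c11');crop('wrist7',180,140,340,340,4,'c12')
"
```

```text
time: 9.45
ee_pos: [0.5351, -0.2336, 0.145]
orientation: [0.0, 0.831, 0.557, 0.0]
contact_force: [0.5, 0.1, 0.4]
gripper_width: 0.0207
t 9.45 ee [ 0.5351 -0.2336  0.145 ] w 0.0207 F [0.46 0.13 0.45] d [ 0.02  -0.036  1.554] turn [ 0.002  0.    -0.   ]
```

View pics/c11.png

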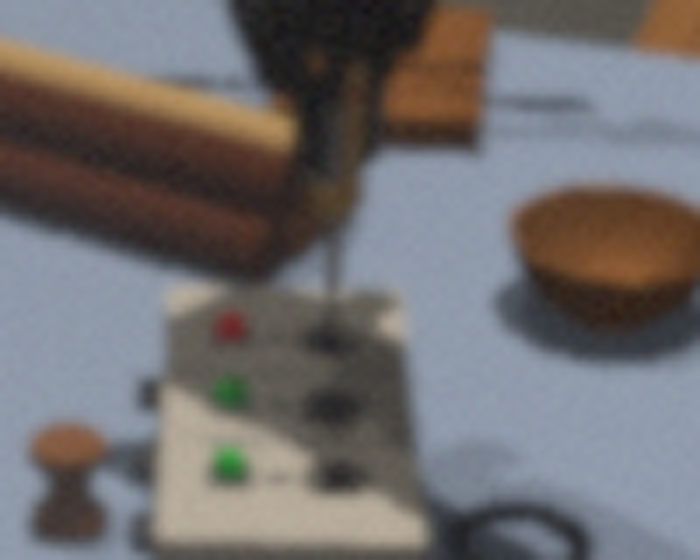

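View pics/c12.png

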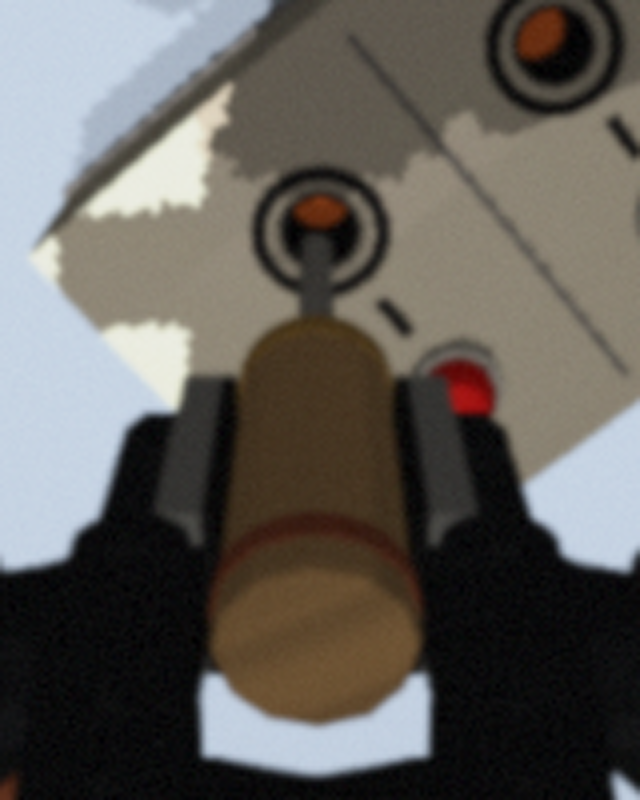

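The tip (316,240) is over the mouth (321,228), about 1 mm off. I descend into the hole in small steps.

```bash
python3 -m pendant '[[[0.04,-0.02,0.1,0,0,0,1],[0,0,0.2,0,0,0,1],[0,0,0.2,0,0,0,1],[0,0,0.2,0,0,0,1],[0,0,0.2,0,0,0,1],[0,0,0.2,0,0,0,1],[0,0,0.1,0,0,0,1],[0,0,0,0,0,0,1],[0,0,0,0,0,0,1],[0,0,0,0,0,0,1]]]'
python3 -c "
from h import *
delta([.5345,-.2328,.1061]); grab('wrist','wrist8');crop('wrist8',180,140,340,340,4,'c13')
"
```

```text
time: 10.38
ee_pos: [0.535, -0.2325, 0.115]
orientation: [0.0, 0.831, 0.557, 0.0]
contact_force: [-0.3, 0.1, -1.7]
gripper_width: 0.0209
t 10.38 ee [ 0.535  -0.2325  0.115 ] w 0.0209 F [-0.34  0.12 -1.69] d [-0.019 -0.013  0.354] turn [ 0.002 -0.    -0.   ]
```

View pics/c13.png

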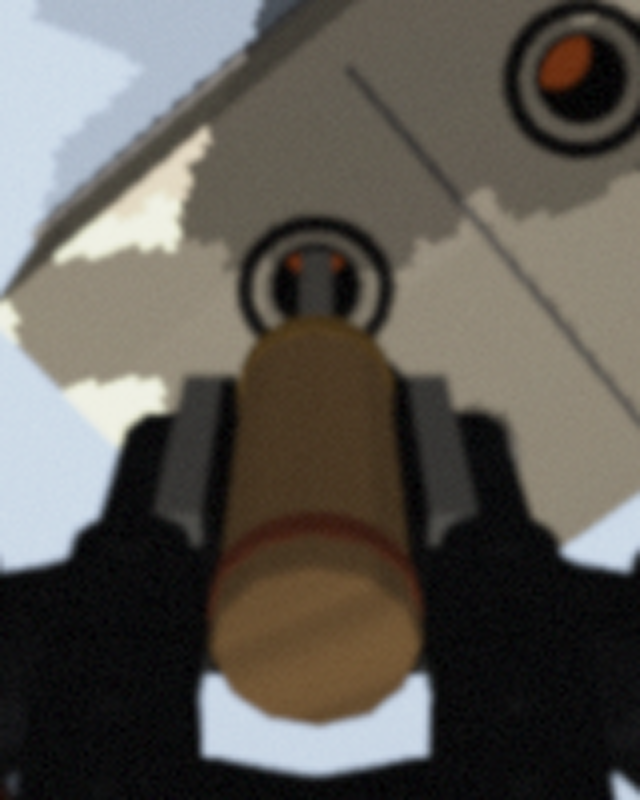

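The pin is in the hole, centred (316,270), with no contact yet. Expected contact is at TCP z of about 0.1136 and full travel at about 0.1056. I press in small increments and watch the force.

```bash
python3 -m pendant '[[[0,0,0.06,0,0,0,1],[0,0,0,0,0,0,1],[0,0,0,0,0,0,1],[0,0,0,0,0,0,1]]]'
python3 -m pendant '[[[0,0,0.08,0,0,0,1],[0,0,0,0,0,0,1],[0,0,0,0,0,0,1],[0,0,0,0,0,0,1]]]'
python3 -m pendant '[[[0,0,0.08,0,0,0,1],[0,0,0,0,0,0,1],[0,0,0,0,0,0,1],[0,0,0,0,0,0,1]]]'
```

```text
time: 10.77
ee_pos: [0.5351, -0.2325, 0.1135]
orientation: [0.0, 0.831, 0.557, 0.0]
contact_force: [0.7, 0.2, 1.7]
gripper_width: 0.0207
time: 11.1
ee_pos: [0.535, -0.2324, 0.1114]
orientation: [0.0, 0.831, 0.557, 0.0]
contact_force: [-0.1, -0.5, 1.1]
gripper_width: 0.0206
time: 11.43
ee_pos: [0.535, -0.2324, 0.1094]
orientation: [0.0, 0.831, 0.557, 0.0]
contact_force: [1.2, -0.2, 3.4]
gripper_width: 0.0206
```

```bash
python3 -m pendant '[[[0,0,0.06,0,0,0,1],[0,0,0,0,0,0,1],[0,0,0,0,0,0,1]]]'
for i in 1 2 3 4 5; do python3 -m pendant '[[[0,0,0,0,0,0,1]]]' | grep -E 'force|pos'; done; python3 -c "
from h import *
grab('wrist','wrist9');crop('wrist9',180,140,340,340,4,'c14')"
```

```text
time: 11.68
ee_pos: [0.535, -0.2324, 0.1078]
orientation: [0.0, 0.831, 0.557, 0.0]
contact_force: [1.0, 0.1, 3.9]
gripper_width: 0.0208
ee_pos: [0.535, -0.2325, 0.1079]
contact_force: [0.3, -0.0, 3.2]
ee_pos: [0.535, -0.2324, 0.1079]
contact_force: [1.1, -0.3, 3.9]
ee_pos: [0.535, -0.2324, 0.1079]
contact_force: [0.3, -0.5, 2.7]
ee_pos: [0.535, -0.2324, 0.1079]
contact_force: [0.9, -0.8, 3.5]
ee_pos: [0.535, -0.2324, 0.1079]
contact_force: [0.8, -1.2, 3.0]
```

View pics/c14.png

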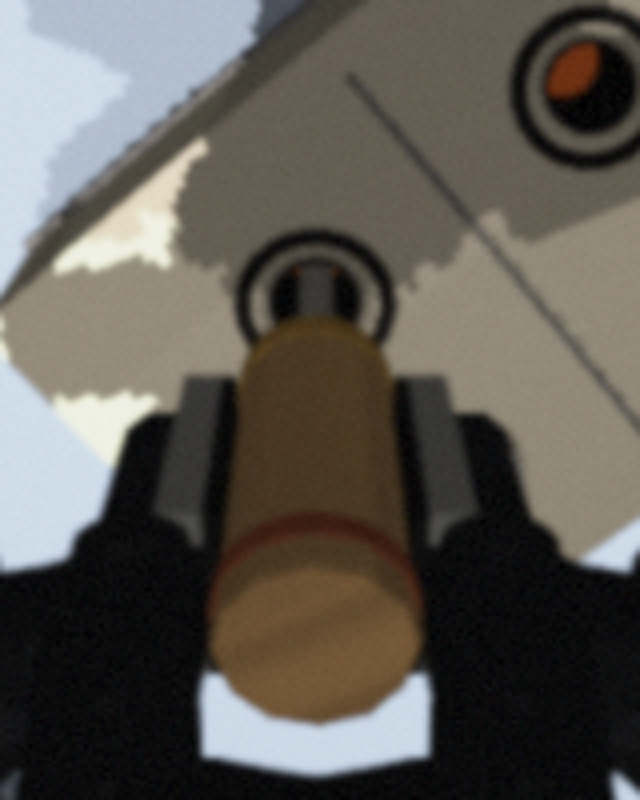

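```bash
python3 -m pendant '[[[0,0,0.04,0,0,0,1],[0,0,0,0,0,0,1]]]' >/dev/null
for i in 1 2 3 4 5 6; do python3 -m pendant '[[[0,0,0,0,0,0,1]]]' | grep -E 'force|pos'; done; echo; python3 -m pendant '[[[0,0,0.03,0,0,0,1],[0,0,0,0,0,0,1]]]' >/dev/null
for i in 1 2 3 4 5 6; do python3 -m pendant '[[[0,0,0,0,0,0,1]]]' | grep -E 'force|pos'; done
```

```text
ee_pos: [0.5349, -0.2324, 0.1068]
contact_force: [1.7, -0.6, 3.5]
ee_pos: [0.5349, -0.2324, 0.1069]
contact_force: [1.8, 0.0, 3.9]
ee_pos: [0.5349, -0.2324, 0.1068]
contact_force: [1.0, -0.9, 4.7]
ee_pos: [0.5349, -0.2324, 0.1069]
contact_force: [1.3, -0.9, 4.4]
ee_pos: [0.5349, -0.2324, 0.1068]
contact_force: [1.6, -0.4, 3.5]
ee_pos: [0.5349, -0.2324, 0.1068]
contact_force: [0.7, -0.6, 3.9]

ee_pos: [0.5349, -0.2324, 0.106]
contact_force: [1.0, 0.9, 4.2]
ee_pos: [0.5349, -0.2324, 0.1061]
contact_force: [2.2, -0.7, 4.7]
ee_pos: [0.5349, -0.2324, 0.1061]
contact_force: [0.8, -0.6, 4.4]
ee_pos: [0.5349, -0.2324, 0.1061]
contact_force: [1.0, -0.7, 4.2]
ee_pos: [0.5349, -0.2324, 0.1061]
contact_force: [1.4, -1.7, 4.6]
ee_pos: [0.5349, -0.2324, 0.1061]
contact_force: [1.3, -0.3, 5.5]
```

```bash
python3 -m pendant '[[[0,0,0.03,0,0,0,1],[0,0,0,0,0,0,1]]]' >/dev/null
for i in 1 2 3 4 5 6 7 8; do python3 -m pendant '[[[0,0,0,0,0,0,1]]]' | grep -E 'force|pos'; done; python3 -c "
from h import *
delta([.5345,-.2328,.1061]);grab('wrist','wrist10');crop('wrist10',180,140,340,340,4,'c15')"
```

```text
ee_pos: [0.535, -0.2324, 0.1055]
contact_force: [0.6, -0.6, 7.0]
ee_pos: [0.5349, -0.2324, 0.1055]
contact_force: [1.1, 0.3, 6.6]
ee_pos: [0.535, -0.2324, 0.1055]
contact_force: [1.9, 0.0, 5.8]
ee_pos: [0.535, -0.2324, 0.1055]
contact_force: [0.3, -0.5, 6.6]
ee_pos: [0.5349, -0.2324, 0.1055]
contact_force: [1.1, -0.8, 5.7]
ee_pos: [0.5349, -0.2324, 0.1055]
contact_force: [1.0, -0.0, 7.2]
ee_pos: [0.5349, -0.2324, 0.1055]
contact_force: [1.0, 0.3, 6.5]
ee_pos: [0.535, -0.2324, 0.1055]
contact_force: [0.5, -0.0, 5.4]
t 14.32 ee [ 0.535  -0.2324  0.1055] w 0.0206 F [ 0.47 -0.02  5.39] d [-0.02  -0.011 -0.025] turn [ 0.002 -0.001  0.001]
```

View pics/c15.png

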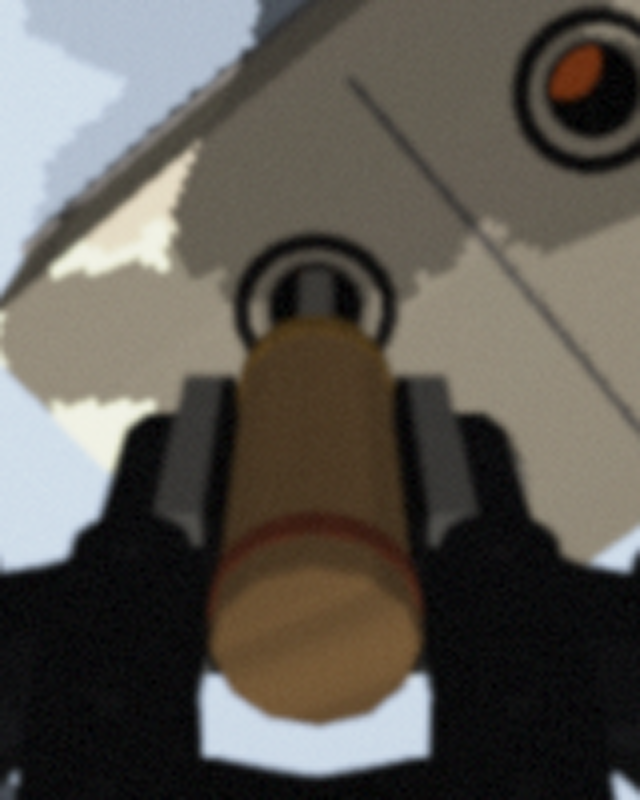

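The force jumped from 4.6 to 6.4 N over 0.6 mm, so the button is just at its stop. I ease back by half a millimetre, so it stays almost fully pressed without being forced.

```bash
python3 -m pendant '[[[0,0,-0.015,0,0,0,1],[0,0,0,0,0,0,1]]]' >/dev/null
for i in 1 2 3 4 5 6 7 8; do python3 -m pendant '[[[0,0,0,0,0,0,1]]]' | grep -E 'force|pos'; done; python3 -c "
from h import *
delta([.5345,-.2328,.1061]);grab('wrist','wrist11');grab('side','side11');grab('top','top11')"
```

```text
ee_pos: [0.5349, -0.2324, 0.1057]
contact_force: [0.8, -0.1, 5.2]
ee_pos: [0.5349, -0.2324, 0.1057]
contact_force: [0.8, -1.0, 5.5]
ee_pos: [0.5349, -0.2324, 0.1057]
contact_force: [0.9, -0.6, 6.0]
ee_pos: [0.5349, -0.2324, 0.1057]
contact_force: [1.2, -0.3, 4.7]
ee_pos: [0.5349, -0.2324, 0.1057]
contact_force: [0.5, -1.2, 4.3]
ee_pos: [0.5349, -0.2324, 0.1057]
contact_force: [1.5, -1.1, 4.8]
ee_pos: [0.5349, -0.2324, 0.1057]
contact_force: [1.2, -1.1, 4.8]
ee_pos: [0.5349, -0.2324, 0.1057]
contact_force: [1.5, 0.9, 4.7]
t 15.2 ee [ 0.5349 -0.2324  0.1057] w 0.0209 F [1.47 0.86 4.72] d [-0.021 -0.007 -0.017] turn [ 0. -0.  0.]
```

View pics/side11.png

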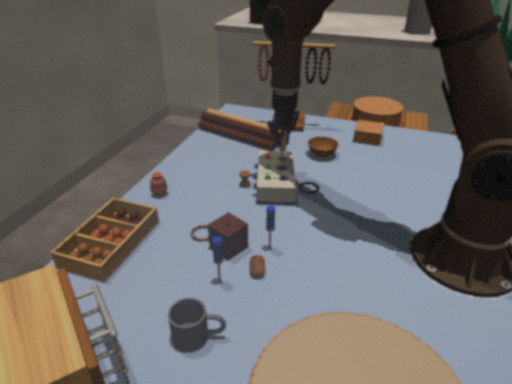

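View pics/top11.png

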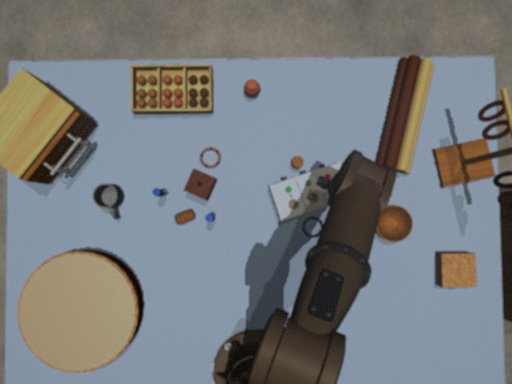

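The force is now a steady 5.0 N, about 5.6 N on the button once the stylus's weight is added. That puts it at roughly 7.5 mm. The pictures show the goods where they were: bracelets at (313,227) and (210,157), spool (297,162), whistle (185,216), bowl (393,223), mug (110,196). I hand the job in.

```bash
python3 -c "
from h import *
print(manip.job_done()); s=monitor.sense(); print(s['ee_pos'],s['contact_force'],s['gripper_width'],s['time'])"
```

```text
the job is handed in; nothing more can be done
None
the job is handed in; nothing more can be done
```

I took the wooden stylus from its stand by the handle and put its pin down hole c, the one beside the red lamp. I pressed that reset button to its stop, eased back about 0.2 mm, and handed the job in at about 15.2 s of the 43 s, still gripping the stylus and holding the button down.

- **Press depth:** the last readings averaged about 5.0 N, or roughly 5.6 N on the button with the stylus's weight added. That puts it about 7.3–7.8 mm down out of 8 mm. Below that, pressing had raised the force sharply, from 4.6 to 6.4 N over 0.6 mm, which showed the stop. Partway down, force and height disagreed by about 1 mm (force gave 4.4 mm, height 5.7 mm); they agreed again near the stop.
- **Grip:** the opening held at 20.5–20.9 mm on the 22 mm handle throughout. The stylus looked the same in the fingers in every wrist picture, so I saw no slip.
- **Surroundings:** the last side and top pictures show the goods where they were. The pin never went near holes a or b.
- **Not confirmed:** the button face was hidden behind the pin at the end, so the depth comes from force and height only. My state reading after handing in returned nothing, so I did not check the final second.

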